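Seat a wax blank against the sprung length stop and hold it

ROBOT

A 7-joint arm with a two-finger parallel gripper is mounted at the origin on a cart in front of the work surface, level with it; the furniture and walls round the work are solid. World frame = base frame: x ahead of the robot, y to its left, z up, the work surface at z = 0. Lengths are in m, angles in rad, forces in N, time in s.
With the tool pointing down it reaches from about 0.425 to 0.875 m from the base axis. Payload 4.7 kg.
Tool frame: the origin (TCP) lies midway between the tips of the shut fingers; the grasp point (between the pads) lies 19 mm behind it; z points along the fingers, y is the line along which they close (so a half turn about z gives the same grasp; the last joint's range is limited). The gripper opens to 87 mm and grips with 3 to 60 N. Pads are 19 mm wide; open, the fingers measure 117 mm over their backs; the gripper's body (75 mm by 190 mm) begins 51 mm behind the grasp point.
Start: joints at [-1.234, 0.321, -0.07, 1.45, 0.023, 1.371, -0.057], TCP at [0.206, 0.616, 0.223] pointing down, gripper open.
Joint ranges: [-2.86, 2.86], [-0.3, 2.09], [-1.38, 1.24], [0.06, 2.45], [-1.56, 4.7], [0.09, 2.05], [-2.69, 2.69]. Speed limits (rad/s): [2.57, 2.57, 3.14, 3.14, 3.14, 3.14, 3.14].

INTERFACE

Orientations are given as a rotation vector (axis times angle).
In Python, from bench import monitor, cams, workorder gives the robot as it stands.
- The arm moves only by the tool move_arm, never from a script. Its arguments are lists of equal length, an entry for each row: "slide": the shift along the tool's x, y, z in cm, a list of three; "roll": the turn about the tool's z in rad. In form: {"slide": [[dx, dy, dz], ...], "roll": [roll, ...]}. A call has 1 to 20 rows; each row is the pose to reach, as a shift and turn from the pose commanded when the call began, along the tool's axes at that moment; what a row does not reach only later rows make up. A row lasts 1/10 s, in which the tool goes at most 50 mm and 8.59 degrees, less where a joint would pass 70% of its speed; a pose out of reach is approached as far as the arm can. A call with a gripper value outside its range is refused whole. "gripper" is the finger opening in cm, from 0 to 8.7, set as the call begins (left out, the last holds). The fingers move at their own pace and stop on an object; "squeeze" is the grip in N (left out, the last holds). Time passes only in rows, so rows that repeat a pose let the fingers close. It gives the time, the measured TCP pose, the force, the opening and the grip force at its end, in the units of the state.
- monitor.get_state(): the state, without advancing time (a new reading comes with each control period).
- cams.get_image(name): name is "scene" or "top"; returns the picture (384x512x3 uint8, red, green, blue); there is no depth.
- cams.get_calibration(name): a dict with "mtx" (3x3 intrinsics, pixels), "R" (3x3) and "t" (3): a world point X has camera coordinates R X + t. Camera axes: x right, y down, z forward; pixel columns grow to the right and rows downward; lengths in m; the calibration is good to about 2 mm. A picture is of the moment at which its call begins. get_calibration takes no time and is no camera call.
- workorder.close_job(): hands the job in; it is judged then, once.
The state is a dict: "time": time; "joint_positions": joint angles; "qd": joint speeds; "joint_torque": joint torques, N m; "position": TCP position; "tool_rot": TCP orientation; "ft_force": force on the tool from outside, world axes, zero at the start; "torque": the same for the moment, N m; "grip_width": opening from 0.0 (shut) to 1.0 (fully open); "grip_force": force on a finger pad.
Only numpy, scipy, OpenCV 4.12 (cv2) and the standard library are available. Lean on these libraries where they do the work, as an engineer would, in place of code of your own. Each camera call takes 0.05 s, during which the arm holds its last target. There are 200 camera calls.

TASK

Pick up the green wax blank and lay it flat and lengthways on the raised bed of the blue length-setting jig, centred on the bed and clear of the brass plunger. Then slide it along the bed so that its end pushes the sprung plunger back until the blank sits squarely on both steel stop pads; press gently but firmly (a push of 10 to 20 N), not hard enough to mark the wax. Finish while still holding it pressed there, because the spring would push it off again, and leave the other things on the bench where they are.

Things in the scene. Friction and masses are not known exactly. Their poses are not given: they have to be found in the camera images.
- wax_blank: Loose green block of carving wax, 36 (its x) x 60 (its y, lengthways) x 16 mm high, 35 g. Origin at the centre of its underside. It lies flat on the bench; grasp it across its 36 mm width.
- jig: Blue jig fixed to the bench. Base 150 (x) x 90 (y) x 6 mm, origin at the centre of its underside. Along its centre line an aluminium bed, 30 mm wide (narrower than the blank, so fingers pass either side), top 20 mm above the bench, from x = -75 to +30 mm. A wall 42 mm high (x = 34 to 52) closes the +x end. The blank is pushed along +x, which points away from the robot within 25 degrees.
- home (a point): Point on the bed's top, 20 mm above the bench, on the centre line; axes as the jig's, +x towards the stop pads. The blank's origin lies here when the blank is lengthways along x with its end on the pads (the pads' faces are 30 mm ahead in +x).
- stop_pads: The jig's blue end wall, 64 mm wide, with two steel stop pads; same frame as the jig. The pads are 11 mm wide, at y = -11.5 and +11.5 mm, from 21.5 to 35.5 mm above the bench; their faces look to -x at x = +30 mm and are the hard stop.
- plunger (a joint): Travel of the sprung brass plunger (9 mm thick, on the centre line between the pads, 28 mm above the bench) in m: 0 = out, its tip standing 10 mm proud of the pads (at 20 mm in +x from home); 0.010 = pushed back flush with the pads; 0.014 = its own end. Spring: 2 N at 0, 6 N at 0.010.
- brown_tin: Loose round brown tin, 58 mm across and 26 mm high, origin at the centre of its underside; a bystander.
- white_tin: Loose round white tin, 46 mm across and 26 mm high, origin at the centre of its underside; a bystander.
There are look-alikes about, which are no part of the job. There is more than one size of the jig; the job needs the larger.

How it is judged:
On the way:
1. the blank lies flat and lengthways on the bed, clear of the plunger (y of wax_blank in the frame of home between -0.006 and 0.006 m and z of wax_blank in the frame of home between -0.002 and 0.003 m and angle between the y axis of wax_blank and the x axis of jig, either way round below 0.1 rad and angle between wax_blank's own z axis and vertical below 0.08 rad and x of wax_blank in the frame of home between -0.06 and -0.009 m and value of joint plunger below 0.0025 m), for 0.2 s.
At the end, for the whole second after the job is handed in: Blank on the bed (within 3 mm, tilt < 0.08 rad), within 6 mm of its centre line and 0.1 rad of straight; plunger in > 8.5 mm and bearing on the blank with > 2 N, stop pads with 2 to 40 N; fingers still touching it, it is still; bystanders within 30 mm of their places (y of wax_blank in the frame of home between -0.006 and 0.006 m and z of wax_blank in the frame of home between -0.002 and 0.003 m and angle between the y axis of wax_blank and the x axis of jig, either way round below 0.1 rad and angle between wax_blank's own z axis and vertical below 0.08 rad and value of joint plunger above 0.0085 m and contact force between wax_blank and plunger above 2 N and contact force between wax_blank and stop_pads between 2 and 40 N and contact force between the fingers and wax_blank above 1 N and linear speed of wax_blank below 0.01 m/s and distance of each of brown_tin, white_tin from where it was at the start of the episode below 0.03 m); the arm keeps its last pose, push and grip.
It fails at once if the wax is rammed against the stop pads with more than 60 N (contact force between wax_blank and stop_pads above 60 N).
It fails at once if a bystander is disturbed (moved more than 30 mm) (distance of any of brown_tin, white_tin from where it was at the start of the episode above 0.03 m).
It also fails if it takes over 48 s, if anything falls off the work surface, if the arm or the gripper's body presses on something with over 40 N, if the wrist force passes 120 N, or if a joint passes its speed limit or range.

## Working session

There is one attempt and no reset: what is moved stays moved. The work goes in short steps, Python scripts to look and compute and a tool call to move; the robot and the scene stay as the last step left them, time stands still between calls to the robot, and variables do not carry over. Pictures are saved under pics/ and viewed, at most 10 in all, crops included, and the job is handed in when it is done.

Besides the shell and the picture viewer there is one more tool, called after "Emit:" as a command line: name --pt "numbers of a row" for each row, then --argument value for the rest. move_arm: Moves the arm, as the interface text tells. Its arguments: {"type":"object","properties":{"slide":{"type":"array","items":{"type":"array","items":{"type":"number"}}},"roll":{"type":"array","items":{"type":"number"}},"gripper":{"type":"number"},"squeeze":{"type":"number"}},"required":["slide","roll"]}

```bash
mkdir -p pics; ls
python3 - <<'E'
from bench import monitor,cams
import cv2,numpy as np
s=monitor.get_state();print({k:np.round(v,3) for k,v in s.items()})
for n in("scene","top"):
    im=cams.get_image(n);cv2.imwrite(f"pics/{n}0.png",im[:,:,::-1]);c=cams.get_calibration(n);print(n,c)
E
```

```text
pics
{'time': np.float64(0.0), 'joint_positions': array([-1.234,  0.322, -0.07 ,  1.452,  0.023,  1.371, -0.057]), 'qd': array([ 0.001,  0.001, -0.001,  0.001, -0.002, -0.   , -0.   ]), 'joint_torque': array([ 1.0000e-03, -4.9129e+01, -4.0300e-01, -3.1252e+01, -6.4000e-02,
        4.4000e-02,  0.0000e+00]), 'position': array([0.206, 0.616, 0.221]), 'tool_rot': array([-5.050e-01, -3.101e+00,  3.000e-03]), 'ft_force': array([ 0.986,  0.093, -0.832]), 'torque': array([-0.001, -0.02 , -0.013]), 'grip_force': np.float64(0.0), 'grip_width': np.float64(1.001)}
scene {'mtx': array([[435.38663153,   0.        , 258.6997702 ],
       [  0.        , 435.38663153, 197.51711614],
       [  0.        ,   0.        ,   1.        ]]), 'R': array([[ 0.82381571, -0.56684035, -0.00443721],
       [-0.4312728 , -0.62167064, -0.65385731],
       [ 0.36787422,  0.54057157, -0.75660487]]), 't': array([-0.3869876 ,  0.33195886,  0.9201076 ])}
top {'mtx': array([[440.89767358,   0.        , 257.02296788],
       [  0.        , 440.89767358, 191.75428572],
       [  0.        ,   0.        ,   1.        ]]), 'R': array([[-0.01229987, -0.99991425,  0.00449437],
       [-0.99603851,  0.01185607, -0.08812903],
       [ 0.08806819, -0.00556055, -0.99609893]]), 't': array([0.10533499, 0.54710013, 0.93285798])}
```

View pics/top0.png

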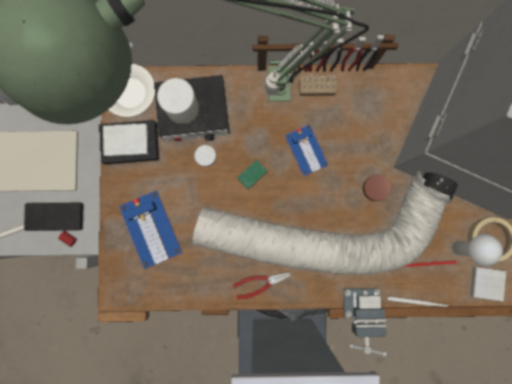

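View pics/scene0.png

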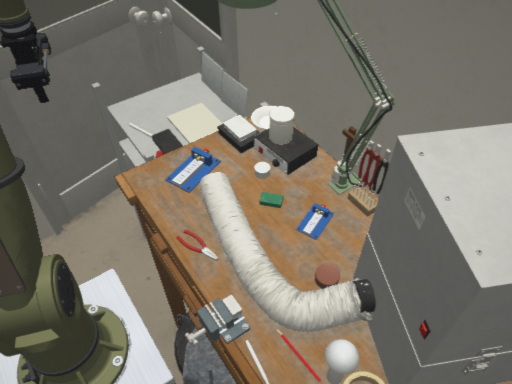

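The top view shows two blue jigs: a larger one at (150,230) and a smaller one at (307,150). It also shows the green blank at (252,174), the white tin at (205,155), the brown tin at (377,187), and a hose crossing the bench. Next I'll measure the jigs' sizes and take one enlarged crop.

```bash
cat > h.py <<'E'
from bench import monitor,cams
import cv2,numpy as np
from scipy.spatial.transform import Rotation as Ro
def ray(n,px,z):
    c=cams.get_calibration(n);px=np.atleast_2d(px).astype(float)
    d=np.c_[px,np.ones(len(px))]@np.linalg.inv(c["mtx"]).T@c["R"]
    o=-c["R"].T@c["t"]
    return o+d*((z-o[2])/d[:,2])[:,None]
def proj(n,X):
    c=cams.get_calibration(n);p=(np.atleast_2d(X)@c["R"].T+c["t"])@c["mtx"].T
    return p[:,:2]/p[:,2:]
def blobs(im,lo,hi,amin=60):
    m=cv2.inRange(cv2.cvtColor(im,cv2.COLOR_RGB2HSV),lo,hi)
    cs,_=cv2.findContours(m,cv2.RETR_EXTERNAL,cv2.CHAIN_APPROX_NONE)
    return [c[:,0,:] for c in cs if cv2.contourArea(c)>amin]
def rect(n,c,z):
    p=ray(n,c,z)[:,:2];r=cv2.minAreaRect((p*1000).astype(np.float32));return r
E
python3 - <<'E'
from h import *
for n in("top","scene"):
    im=cv2.imread(f"pics/{n}0.png")[:,:,::-1].copy()
    for nm,lo,hi,z in(("blue",(100,130,60),(125,255,255),.006),("green",(60,110,30),(88,255,200),.016)):
        for c in blobs(im,lo,hi):
            print(n,nm,c.mean(0).round(),rect(n,c,z))
t=cv2.imread("pics/top0.png");s=cv2.imread("pics/scene0.png")
f=lambda i,x,y,w,h:cv2.resize(i[y:y+h,x:x+w],None,fx=4,fy=4,interpolation=3)
cv2.imwrite("pics/crop.png",np.hstack([f(t,110,180,90,95),f(s,160,140,100,95)]))
print(ray("top",[[205,155],[377,187]],.026))
print("cam",[-cams.get_calibration(n)["R"].T@cams.get_calibration(n)["t"] for n in("top","scene")])
E
```

```text
top blue [149. 228.] ((471.06591796875, 334.44744873046875), (143.53614807128906, 84.43009948730469), 22.705039978027344)
top blue [306. 149.] ((642.4844970703125, -12.29678726196289), (95.44264221191406, 55.699466705322266), 23.722198486328125)
scene blue [315. 220.] ((641.079345703125, -13.284599304199219), (102.20401763916016, 57.36880111694336), 23.198469161987305)
scene blue [179. 170.] ((441.2876892089844, 362.4967041015625), (120.25311279296875, 19.53342628479004), 26.995521545410156)
scene blue [200. 167.] ((467.5851135253906, 340.9252014160156), (152.41152954101562, 97.80952453613281), 22.671506881713867)
scene green [271. 199.] ((583.126220703125, 105.82425689697266), (39.25518798828125, 53.32370376586914), 44.68212890625)
[[ 0.62994081  0.21114436  0.026     ]
 [ 0.55540836 -0.16175035  0.026     ]]
cam [array([0.46407329, 0.1040267 , 0.97696082]), array([ 0.12348742, -0.51037512,  0.91149447])]
```

View pics/crop.png

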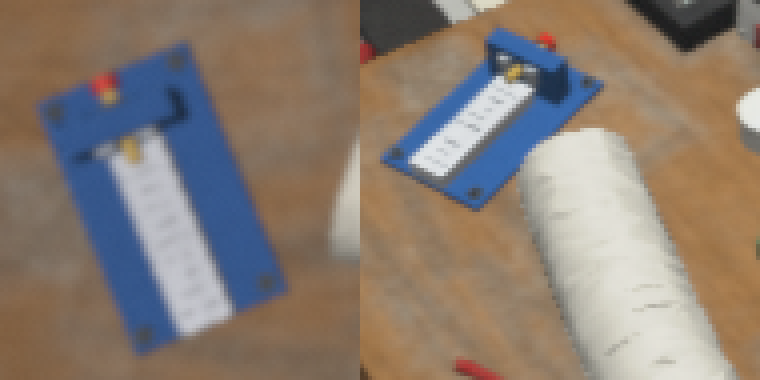

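The crop shows the larger jig, about 150 x 90 mm, with its white bed, the brass plunger at crop (130,150) and the wall at the far end. Its x axis is about +22.7° from world x. The smaller jig measures about 100 x 57 mm, so it's the look-alike. Next I'll measure the bed centre line and the blank more finely.

Run:
```python
from h import *
for n in("top","scene"):
    im=cv2.imread(f"pics/{n}0.png")[:,:,::-1].copy()
    y,x=(174,252) if n=="top" else (200,271); print(im[y,x],cv2.cvtColor(im[y:y+1,x:x+1],cv2.COLOR_RGB2HSV))
    for c in blobs(im,(45,90,20),(95,255,200)):
        u=c.mean(0)
        if abs(u-[x,y]).max()<25: print(n,"green",u,rect(n,c,.016),cv2.contourArea(c))
    a=blobs(im,(0,0,150),(179,70,255),40)
    for c in a:
        u=c.mean(0)
        if abs(u-([152,232] if n=="top" else [190,170])).max()<25:
            r=rect(n,c,.020);print(n,"bed",u,r,cv2.boxPoints(r).round(1).tolist())
    for c in blobs(im,(100,130,60),(125,255,255)):
        if n=="top": print(u,cv2.boxPoints(rect(n,c,.006)).round(1).tolist())
t=cv2.imread("pics/top0.png");s=cv2.imread("pics/scene0.png")
f=lambda i,x,y,w,h:cv2.resize(i[y:y+h,x:x+w],None,fx=6,fy=6,interpolation=3)
cv2.imwrite("pics/crop2.png",np.hstack([f(t,225,150,55,50),f(s,245,175,55,50)]))
```

```text
[ 63 110  84] [[[ 73 109 110]]]
top green [251.359375 174.90625 ] ((588.1569213867188, 109.46704864501953), (29.968290328979492, 53.28562927246094), 42.12070846557617) 278.0
top bed [151.65254237 237.52542373] ((451.3699035644531, 326.8024597167969), (109.66972351074219, 31.436756134033203), 22.54781723022461) [[394.70001220703125, 320.29998779296875], [406.79998779296875, 291.29998779296875], [508.0, 333.29998779296875], [496.0, 362.29998779296875]]
[134.18705036  93.08633094] [[388.6000061035156, 345.70001220703125], [421.20001220703125, 267.79998779296875], [553.5999755859375, 323.20001220703125], [521.0, 401.1000061035156]]
[134.18705036  93.08633094] [[587.5999755859375, -6.0], [610.0, -57.0], [697.4000244140625, -18.600000381469727], [675.0, 32.400001525878906]]
[ 69 131  99] [[[ 75 121 131]]]
scene green [271.01724138 199.13793103] ((583.011474609375, 105.77898406982422), (40.762855529785156, 56.88721466064453), 42.971065521240234) 208.0
scene bed [187.11111111 171.        ] ((447.0675048828125, 326.4969177246094), (104.08584594726562, 32.54991149902344), 22.876230239868164) [[392.79998779296875, 321.29998779296875], [405.3999938964844, 291.29998779296875], [501.29998779296875, 331.70001220703125], [488.70001220703125, 361.70001220703125]]
```

View pics/crop2.png

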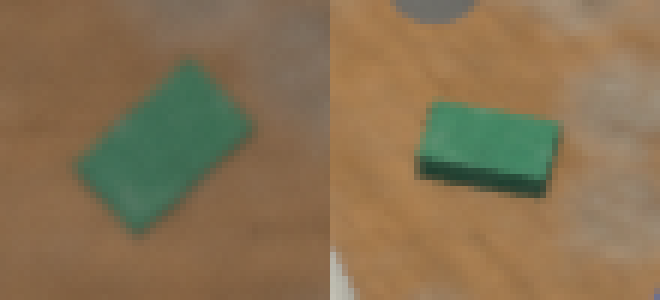

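The enlarged crop shows one plain green blank, with its long axis about 132° in world axes. Its top-face centre is at scene pixel (271.5,198.6). Bed, base and both views agree on the jig origin at about (0.4695,0.3345), yaw 22.6°.

```bash
cat >> h.py <<'E'
def go(target,yaw,):
    "shift in tool axes cm and roll to bring TCP to target with tool y at yaw (mod pi)"
    s=monitor.get_state();R=Ro.from_rotvec(s["tool_rot"]).as_matrix()
    d=R.T@(np.array(target)-s["position"])*100
    cur=np.arctan2(R[1,1],R[0,1]); dy=(yaw-cur+np.pi/2)%np.pi-np.pi/2
    print("pos",s["position"].round(4),"toolx",R[:,0].round(3),"tooly",R[:,1].round(3),"z",R[:,2].round(3))
    print("slide cm",d.round(2),"roll",round(-dy,3),"or",round(-dy+np.pi*np.sign(dy),3),"q7",s["joint_positions"][6].round(2),"t",s["time"])
E
python3 - <<'E'
from h import *
print(ray("scene",[[271.5,198.6]],.016),ray("top",[[252,174.4]],.016))
cr=np.array([[430,103],[560,122],[546,181],[420,160]])-[330,0]
p=ray("scene",cr/6+[245,175]-.4,.016);print(p.round(4),p.mean(0))
ct=np.array([[190,58],[254,128],[140,236],[75,165]]);p=ray("top",ct/6+[225,150]-.4,.016);print(p.round(4),p.mean(0))
print("lamp",ray("top",[[60,50]],.3),ray("top",[[60,50]],.5)); print("hose",ray("top",[[197,228],[285,228],[240,218]],.07))
print(proj("scene",[[0.75,0.25,.3]]))
go([.586,.108,.2],np.radians(42));
E
```

```text
[[0.58521648 0.10644263 0.016     ]] [[0.58741552 0.10921968 0.016     ]]
[[0.5765 0.1426 0.016 ]
 [0.6186 0.0994 0.016 ]
 [0.5926 0.0748 0.016 ]
 [0.5533 0.117  0.016 ]] [0.58524144 0.10846736 0.016     ]
[[0.6209 0.0994 0.016 ]
 [0.5947 0.0763 0.016 ]
 [0.5555 0.1185 0.016 ]
 [0.5818 0.142  0.016 ]] [0.58822179 0.10905595 0.016     ]
lamp [[0.75293374 0.40939855 0.3       ]] [[0.66759336 0.31918008 0.5       ]]
hose [[0.4711734  0.22285875 0.07      ]
 [0.46895999 0.04250966 0.07      ]
 [0.49056257 0.13459176 0.07      ]]
[[293.3331352   62.24110046]]
pos [0.2061 0.616  0.2216] toolx [-0.948  0.317 -0.   ] tooly [ 0.317  0.948 -0.002] z [-0.    -0.002 -1.   ]
slide cm [-52.14 -36.12   2.22] roll 0.515 or -2.627 q7 -0.06 t 0.1
```

Emit:
move_arm --pt "-52.2 -36.1 0" --pt "-52.2 -36.1 0" --pt "-52.2 -36.1 0" --pt "-52.2 -36.1 0" --pt "-52.2 -36.1 0" --pt "-52.2 -36.1 0" --pt "-52.2 -36.1 0" --pt "-52.2 -36.1 0" --pt "-52.2 -36.1 0" --pt "-52.2 -36.1 0" --pt "-52.2 -36.1 0" --pt "-52.2 -36.1 0" --pt "-52.2 -36.1 0" --pt "-52.2 -36.1 0" --pt "-52.2 -36.1 0" --pt "-52.2 -36.1 0" --pt "-52.2 -36.1 0" --pt "-52.2 -36.1 0" --roll '[0.1,0.2,0.3,0.4,0.5,0.5,0.5,0.5,0.5,0.5,0.5,0.5,0.5,0.5,0.5,0.5,0.5,0.5]' --gripper 7 --squeeze 35

```text
time: 1.9
position: [0.5862, 0.11, 0.2226]
tool_rot: [-1.253, -2.881, -0.001]
ft_force: [0.3, 0.1, -0.8]
grip_width: 0.801
grip_force: 0.0
```

Run:
```python
from h import *
go([.587,.109,.003],np.radians(43)); print(monitor.get_state()["ft_force"])
```

```text
pos [0.5862 0.11   0.2226] toolx [-0.682  0.731  0.001] tooly [0.731 0.682 0.   ] z [-0.     0.001 -1.   ]
slide cm [-1.400e-01 -2.000e-02  2.196e+01] roll 0.0 or -3.142 q7 0.59 t 1.9
[ 0.27672219  0.08437862 -0.81568315]
```

Emit:
move_arm --pt "-0.1 0 5" --pt "-0.1 0 10" --pt "-0.1 0 15" --pt "-0.1 0 18" --pt "-0.1 0 20" --pt "-0.1 0 21" --pt "-0.1 0 21.5" --pt "-0.1 0 21.8" --pt "-0.1 0 21.8" --pt "-0.1 0 21.8" --roll '[0,0,0,0,0,0,0,0,0,0]'

```text
time: 2.9
position: [0.5883, 0.108, 0.0057]
tool_rot: [1.256, 2.878, 0.002]
ft_force: [0.9, -0.2, 0.6]
grip_width: 0.803
grip_force: 0.0
```

Emit:
move_arm --pt "0 0 0" --pt "0 0 0" --pt "0 0 0" --pt "0 0 0" --pt "0 0 0" --pt "0 0 0" --pt "0 0 0" --pt "0 0 0" --roll '[0,0,0,0,0,0,0,0]' --gripper 2.5

```text
time: 3.7
position: [0.5875, 0.1078, 0.0046]
tool_rot: [1.256, 2.879, 0.0]
ft_force: [1.0, -0.1, 0.6]
grip_width: 0.406
grip_force: 35.0
```

Run:
```python
from h import *
im=cams.get_image("scene");cv2.imwrite("pics/grasp.png",cv2.resize(im[130:270,180:370,::-1],None,fx=4,fy=4,interpolation=3))
```

```text
(no output)
```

View pics/grasp.png

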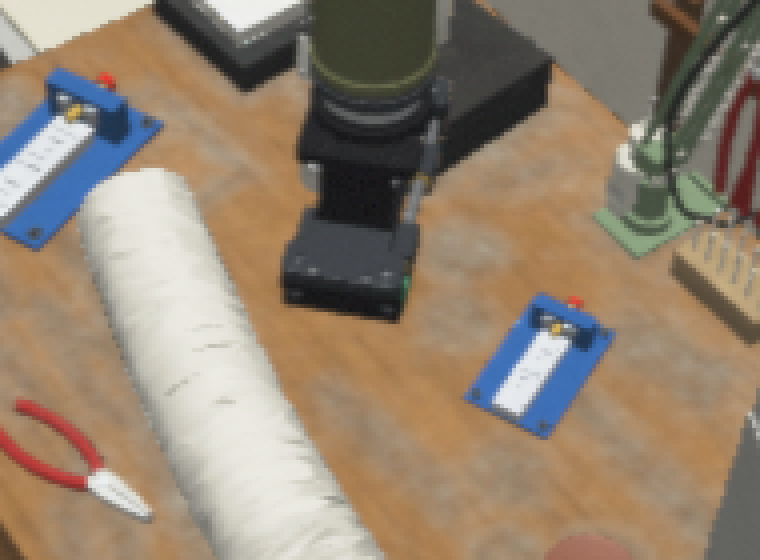

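The blank is gripped: the opening is 35.3 mm, close to the 36 mm width, at 35 N. Its green end shows at crop (408,285). Now I'll lift it and carry it to a point above the bed.

Emit:
move_arm --pt "0 0 -4" --pt "0 0 -8" --pt "0 0 -12" --pt "2 0.3 -15" --pt "6 0.9 -15" --pt "10 1.6 -15" --pt "14 2.2 -15" --pt "18 2.8 -15" --pt "22 3.5 -15" --pt "25.7 4 -15" --pt "25.7 4 -15" --pt "25.7 4 -15" --pt "25.7 4 -15" --pt "25.7 4 -15" --pt "25.7 4 -15" --pt "25.7 4 -15" --pt "25.7 4 -15" --pt "25.7 4 -15" --pt "25.7 4 -15" --roll '[0,0,0,-0.12,-0.24,-0.36,-0.48,-0.6,-0.72,-0.84,-0.96,-1.08,-1.2,-1.215,-1.215,-1.215,-1.215,-1.215,-1.215]'

```text
time: 5.65
position: [0.442, 0.3233, 0.1546]
tool_rot: [-0.611, 3.082, 0.0]
ft_force: [-0.8, 0.2, -0.3]
grip_width: 0.408
grip_force: 35.0
```

Run:
```python
from h import *
go([.4418,.323,.0255],np.radians(112.6)); s=monitor.get_state();print(s["ft_force"],s["grip_width"],s["joint_positions"].round(2))
im=cams.get_image("top");cv2.imwrite("pics/t1.png",im[:,:,::-1])
im=cams.get_image("scene");cv2.imwrite("pics/s1.png",im[:,:,::-1])
a=cv2.imread("pics/t1.png")[150:290,90:240];b=cv2.imread("pics/s1.png")[90:230,120:270]
cv2.imwrite("pics/c3.png",cv2.resize(np.hstack([a,b]),None,fx=2.6,fy=2.6,interpolation=3))
```

```text
pos [0.442  0.3233 0.1546] toolx [-0.924 -0.382 -0.   ] tooly [-0.382  0.924  0.   ] z [ 0.  0. -1.]
slide cm [ 0.03 -0.03 12.91] roll -0.003 or 3.139 q7 1.3 t 5.65
[-0.83750819  0.15908739 -0.34223506] 0.4077281392453793 [-0.81  0.15  0.14  1.8  -0.02  1.19  1.3 ]
```

View pics/c3.png

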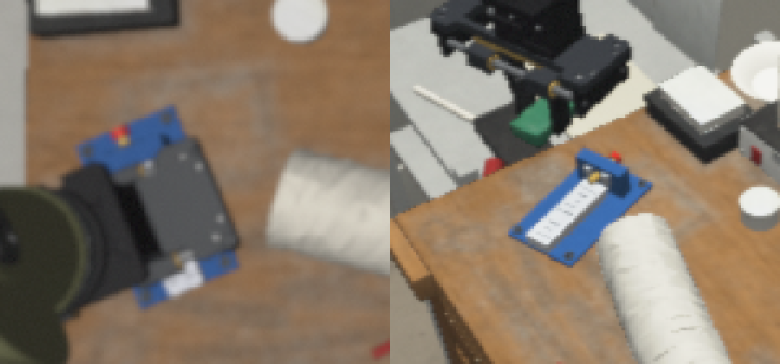

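The blank is held level above the bed, seen at crop (540,120). The gripper body clears the hose and the wall. Next I'll lower it.

Emit:
move_arm --pt "0 0 4" --pt "0 0 8" --pt "0 0 10.5" --pt "0 0 12" --pt "0 0 12.5" --pt "0 0 12.7" --pt "0 0 12.7" --pt "0 0 12.7" --roll '[0,0,0,0,0,0,0,0]'

```text
time: 6.55
position: [0.4429, 0.3241, 0.029]
tool_rot: [-0.612, 3.079, 0.002]
ft_force: [0.7, 0.2, -1.0]
grip_width: 0.409
grip_force: 35.0
```

Emit:
move_arm --pt "0 0 0.1" --pt "0 0 0.15" --pt "0 0 0.2" --pt "0 0 0.25" --pt "0 0 0.25" --roll '[0,0,0,0,0]'

```text
time: 7.05
position: [0.4419, 0.3233, 0.025]
tool_rot: [0.612, -3.081, 0.0]
ft_force: [0.8, 0.4, -0.1]
grip_width: 0.403
grip_force: 35.0
```

Emit:
move_arm --pt "0 0 0.05" --pt "0 0 0.1" --pt "0 0 0.1" --pt "0 0 0.1" --roll '[0,0,0,0]'

```text
time: 7.45
position: [0.442, 0.3234, 0.0245]
tool_rot: [-0.612, 3.081, 0.0]
ft_force: [-1.9, -1.2, 6.0]
grip_width: 0.407
grip_force: 35.0
```

View check.

The blank touches the bed with 6 N at TCP z 0.0245, where I expected it. I'll ease the pressure and check the alignment.

Emit:
move_arm --pt "0 0 -0.04" --pt "0 0 -0.04" --pt "0 0 -0.04" --roll '[0,0,0]'

```text
time: 7.75
position: [0.442, 0.3234, 0.0246]
tool_rot: [-0.612, 3.081, 0.0]
ft_force: [-1.6, 0.3, 4.0]
grip_width: 0.405
grip_force: 35.0
```

Run:
```python
from h import *
a=cams.get_image("top");b=cams.get_image("scene")
f=lambda i,x,y,w,h:cv2.resize(i[y:y+h,x:x+w,::-1],None,fx=5,fy=5,interpolation=3)
cv2.imwrite("pics/c4.png",np.hstack([f(a,110,180,80,100),f(b,160,135,75,100)]))
O=np.array([.4695,.3345,0]);y=np.radians(22.6);e=np.array([np.cos(y),np.sin(y),0])
for c in blobs(b,(45,90,20),(95,255,200),10):
    if abs(c.mean(0)-[190,165]).max()<40: print(c.mean(0),cv2.boundingRect(c))
print(proj("scene",[O+e*x+[0,0,.02] for x in(-.075,-.06,0,.03)]),proj("top",[O+e*x+[0,0,.02] for x in(-.075,0,.03)]))
```

```text
[181.94594595 171.91891892] (174, 164, 15, 16)
[[176.23043821 181.86409954]
 [179.67468291 178.57447794]
 [193.0022609  165.84521732]
 [199.40856463 159.72651294]] [[161.4588739  261.76233423]
 [148.31914328 229.55800527]
 [143.10901003 216.78842498]]
```

View pics/c4.png

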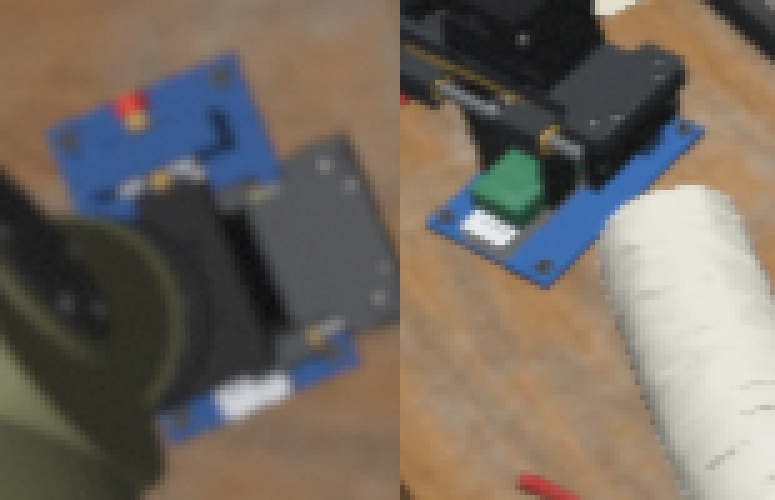

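The blank lies on the bed in the jaws, with its near end at scene crop (505,200) and clear of the plunger. I'll check its lateral offset numerically from the bright top face.

Run:
```python
from h import *
b=cams.get_image("scene")
O=np.array([.4695,.3345,0]);y=np.radians(22.6);e=np.array([np.cos(y),np.sin(y),0]);n=np.array([-e[1],e[0],0])
J=lambda P:np.c_[(P-O)@e,(P-O)@n]*1000
b=cv2.resize(b[155:195,165:205],None,fx=4,fy=4,interpolation=2)
hsv=cv2.cvtColor(b,cv2.COLOR_RGB2HSV)
def quad(m,z,t):
    cs,_=cv2.findContours(m,0,2);c=max(cs,key=cv2.contourArea)
    q=cv2.approxPolyDP(c,5,True)[:,0,:]
    print(t,cv2.contourArea(c)/16);print(J(ray("scene",(q+.5)/4-.5+[165,155],z)).round(1).tolist())
g=cv2.inRange(hsv,(45,80,20),(95,255,255));V=hsv[:,:,2]
print(np.percentile(V[g>0],[10,30,50,70,90]))
th=cv2.threshold(V[g>0],0,255,cv2.THRESH_OTSU)[0]
quad(cv2.bitwise_and(g,(V>th).astype(np.uint8)*255),.036,"top")
quad(cv2.inRange(hsv,(0,0,170),(179,60,255)),.020,"bed")
```

```text
[ 68.  97. 133. 140. 144.]
top 100.6875
[[-25.6, 17.5], [-60.4, 18.6], [-60.3, -15.5], [-39.2, -14.4], [-25.3, 0.4]]
bed 41.875
[[-14.1, -50.4], [-37.1, -55.8], [-64.5, -90.9]]
```

Seen from the scene camera, the blank is square to the bed and within 0.3 mm of its centre, with its centre at x ≈ -30 mm. Now I'll slide it in, creeping near the end.

Emit:
move_arm --pt "-0.4 0 0" --pt "-0.8 0 0" --pt "-1.2 0 0" --pt "-1.5 0 0" --pt "-1.8 0 0" --pt "-2.0 0 0" --pt "-2.2 0 0" --pt "-2.4 0 0" --pt "-2.5 0 0" --pt "-2.5 0 0" --pt "-2.5 0 0" --roll '[0,0,0,0,0,0,0,0,0,0,0]'

```text
time: 9.0
position: [0.4632, 0.3323, 0.0246]
tool_rot: [0.612, -3.077, 0.002]
ft_force: [-7.5, -3.3, 10.1]
grip_width: 0.406
grip_force: 35.0
```

Emit:
move_arm --pt "-0.1 0 -0.02" --pt "-0.2 0 -0.04" --pt "-0.3 0 -0.04" --pt "-0.3 0 -0.04" --pt "-0.3 0 -0.04" --roll '[0,0,0,0,0]'

```text
time: 9.5
position: [0.4654, 0.3332, 0.0246]
tool_rot: [0.612, -3.076, 0.002]
ft_force: [-7.8, -3.6, 9.5]
grip_width: 0.411
grip_force: 35.0
```

Emit:
move_arm --pt "-0.1 0 0" --pt "-0.2 0 0" --pt "-0.2 0 0" --pt "-0.2 0 0" --roll '[0,0,0,0]'

```text
time: 9.9
position: [0.4668, 0.3338, 0.0245]
tool_rot: [0.611, -3.075, 0.003]
ft_force: [-9.2, -4.0, 10.7]
grip_width: 0.412
grip_force: 35.0
```

Emit:
move_arm --pt "-0.1 0 0" --pt "-0.15 0 0" --pt "-0.15 0 0" --pt "-0.15 0 0" --roll '[0,0,0,0]'

```text
time: 10.3
position: [0.4678, 0.3343, 0.0246]
tool_rot: [0.611, -3.074, 0.003]
ft_force: [-10.7, -4.6, 11.6]
grip_width: 0.408
grip_force: 35.0
```

Emit:
move_arm --pt "-0.05 0 -0.05" --pt "-0.1 0 -0.05" --pt "-0.1 0 -0.05" --pt "-0.1 0 -0.05" --roll '[0,0,0,0]'

```text
time: 10.7
position: [0.4687, 0.3346, 0.0246]
tool_rot: [0.612, -3.074, 0.003]
ft_force: [-9.1, -3.5, 9.1]
grip_width: 0.405
grip_force: 35.0
```

Emit:
move_arm --pt "-0.05 0 0" --pt "-0.1 0 0" --pt "-0.1 0 0" --pt "-0.1 0 0" --roll '[0,0,0,0]'

```text
time: 11.1
position: [0.4694, 0.3349, 0.0246]
tool_rot: [0.611, -3.074, 0.003]
ft_force: [-9.7, -4.0, 9.2]
grip_width: 0.407
grip_force: 35.0
```

Emit:
move_arm --pt "-0.05 0 0" --pt "-0.1 0 0" --pt "-0.1 0 0" --pt "-0.1 0 0" --roll '[0,0,0,0]'

```text
time: 11.5
position: [0.4702, 0.3352, 0.0246]
tool_rot: [0.611, -3.073, 0.004]
ft_force: [-9.8, -4.1, 10.4]
grip_width: 0.407
grip_force: 35.0
```

Emit:
move_arm --pt "-0.05 0 0" --pt "-0.1 0 0" --pt "-0.1 0 0" --pt "-0.1 0 0" --roll '[0,0,0,0]'

```text
time: 11.9
position: [0.4705, 0.3354, 0.0245]
tool_rot: [0.611, -3.072, 0.004]
ft_force: [-11.1, -5.3, 10.9]
grip_width: 0.411
grip_force: 35.0
```

Emit:
move_arm --pt "-0.05 0 0" --pt "-0.1 0 0" --pt "-0.1 0 0" --pt "-0.1 0 0" --roll '[0,0,0,0]'

```text
time: 12.3
position: [0.4705, 0.3353, 0.0245]
tool_rot: [0.611, -3.07, 0.005]
ft_force: [-13.0, -6.0, 13.0]
grip_width: 0.412
grip_force: 35.0
```

Emit:
move_arm --pt "-0.05 0 0" --pt "-0.05 0 0" --pt "-0.05 0 0" --roll '[0,0,0]'

```text
time: 12.6
position: [0.4705, 0.3354, 0.0246]
tool_rot: [0.611, -3.069, 0.006]
ft_force: [-15.1, -6.9, 14.8]
grip_width: 0.406
grip_force: 35.0
```

Emit:
move_arm --pt "-0.02 0 -0.05" --pt "-0.05 0 -0.1" --pt "-0.05 0 -0.1" --pt "-0.05 0 -0.1" --roll '[0,0,0,0]'

```text
time: 13.0
position: [0.4705, 0.3354, 0.0246]
tool_rot: [0.611, -3.068, 0.006]
ft_force: [-14.4, -5.5, 10.1]
grip_width: 0.409
grip_force: 35.0
```

Emit:
move_arm --pt "-0.03 0 -0.03" --pt "-0.06 0 -0.05" --pt "-0.06 0 -0.05" --pt "-0.06 0 -0.05" --pt "-0.06 0 -0.05" --pt "-0.06 0 -0.05" --roll '[0,0,0,0,0,0]'

```text
time: 13.6
position: [0.4706, 0.3353, 0.0246]
tool_rot: [0.611, -3.067, 0.007]
ft_force: [-14.3, -5.3, 8.1]
grip_width: 0.408
grip_force: 35.0
```

Run:
```python
from h import *
b=cams.get_image("scene");a=cams.get_image("top")
f=lambda i,x,y,w,h:cv2.resize(i[y:y+h,x:x+w,::-1],None,fx=5,fy=5,interpolation=3)
cv2.imwrite("pics/c5.png",np.hstack([f(a,110,180,75,100),f(b,160,125,80,100)]))
for _ in range(3):
    s=monitor.get_state();print(s["ft_force"].round(1),s["position"].round(4),s["torque"].round(2),s["grip_force"],np.degrees(np.arccos(-Ro.from_rotvec(s["tool_rot"]).as_matrix()[2,2])));cams.get_image("top")
```

```text
[-13.9  -5.6   7.8] [0.4706 0.3354 0.0246] [-1.19  3.11  0.04] 34.99810338020325 0.8553501550726461
[-13.7  -6.2   8.4] [0.4705 0.3353 0.0246] [-1.23  3.06  0.06] 34.99808728694916 0.8571666607498069
[-14.1  -6.5   9.4] [0.4705 0.3353 0.0246] [-1.22  3.08  0.08] 34.998130202293396 0.8585370152712734
```

View pics/c5.png

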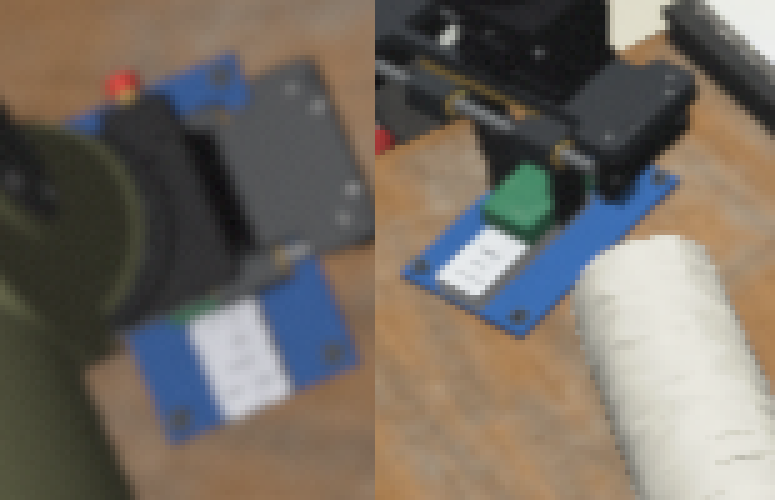

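The blank sits straight on the bed with its near end at scene crop (520,215), up at the stop. The TCP has stopped moving while the force rises, so it is on the pads. I'll add a little more push for margin.

Emit:
move_arm --pt "-0.04 0 -0.01" --pt "-0.08 0 -0.02" --pt "-0.08 0 -0.02" --pt "-0.08 0 -0.02" --pt "-0.08 0 -0.02" --pt "-0.08 0 -0.02" --pt "-0.08 0 -0.02" --pt "-0.08 0 -0.02" --roll '[0,0,0,0,0,0,0,0]'

```text
time: 14.65
position: [0.4705, 0.3353, 0.0246]
tool_rot: [0.611, -3.065, 0.008]
ft_force: [-16.0, -6.0, 9.0]
grip_width: 0.407
grip_force: 35.0
```

The push along the jig is about 17 N, steady and within 10–20 N, so I'm handing the job in.

```bash
python3 -c "
from bench import workorder
print(workorder.close_job())"
```

```text
the job is handed in; nothing more can be done
None
```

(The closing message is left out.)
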